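# Soap up the dish brush

### The arm

A 6-joint arm with a two-finger parallel gripper is mounted at the origin on the work surface. World frame = base frame: x ahead of the robot, y to its left, z up, the work surface at z = 0. Lengths are in m, angles in rad, forces in N, time in s.
With the tool pointing down it reaches from about 0.35 to 0.925 m from the base axis. Payload 6.4 kg.
Tool frame: the origin (TCP) lies at the very end of the fingers, on their centre line; the grasp point (between the pads) lies 19 mm behind it; x points along the fingers, y is the direction in which the jaws open and shut, and the axes are right-handed (so a half turn about x gives the same grasp; the last joint's range is limited). The gripper opens to 85 mm and grips with 20 to 120 N. Pads are 22 mm wide; open, the fingers measure 114 mm over their backs; the gripper's body (76 mm by 85 mm) begins 54 mm behind the grasp point. The pads swing forward as they close: fully open they stand 13 mm farther back than shut.
Start: joints at [0.94, 0.245, 1.558, -0, 1.339, -0.174], TCP at [0.287, 0.583, 0.231] pointing down, gripper open.
Joint ranges: [-3.13, 3.13], [-1.02, 2.26], [0.13, 2.54], [-0.95, 4.09], [0.21, 2.88], [-2.74, 2.74]. Speed limits (rad/s): [2.57, 2.57, 3.14, 3.14, 3.14, 3.14].

### API

Orientations are given as [roll, pitch, yaw] about the fixed x, y, z axes, in that order (R = Rz(yaw) Ry(pitch) Rx(roll)).
In Python, from cell import readout, viewer, r gives the robot as it stands.
- The arm moves only by the tool servo_tool, never from a script. Its arguments are lists of equal length, an entry for each row: "travel": the shift along the tool's x, y, z in m, a list of three; "twist": the turn about the tool's x in degrees. In form: {"travel": [[x, y, z], ...], "twist": [twist, ...]}. A call has 1 to 10 rows; each row is the pose to reach, as a shift and turn from the pose commanded when the call began, along the tool's axes at that moment; what a row does not reach only later rows make up. A row lasts 1/10 s, in which the tool goes at most 50 mm and 8.59 degrees, less where a joint would pass 70% of its speed; a pose out of reach is approached as far as the arm can. A call with a gripper value outside its range is refused whole. "gripper" is the opening, from -1 (shut) to 1 (fully open), so that 0 is half open, set as the call begins (left out, the last holds). The fingers move at their own pace and stop on an object; "squeeze" is the grip in N (left out, the last holds). Time passes only in rows, so rows that repeat a pose let the fingers close. It gives the time, the measured TCP pose, the force and the opening at its end, in the units of the state.
- readout.get_obs(): the state, without advancing time (a new reading comes with each control period).
- viewer.get_image(name): name is "side" or "top"; returns a dict with "frame" (480x640x3 uint8, red, green, blue), "range_z" (480x640 float32, m along the optical axis (not along the pixel's ray), 0 where there is no reading), "mtx" (3x3 intrinsics, pixels), "k1" (the pictures are not rectified: a ray, as slopes to the right and down, at radius r is drawn at 1 + k1 r^2 times it, then the intrinsics apply), "rvec" (rotation vector, rad) and "tvec" (3), from world to camera coordinates, as OpenCV has them. Camera axes: x right, y down, z forward; pixel columns grow to the right and rows downward; lengths in m; the calibration is good to about 2 mm. A picture is of the moment at which its call begins.
- r.sign_off(): hands the job in, once; it reports no verdict.
Trained networks look in a picture, given as the dict that the camera call returned (one of the last four; its "shot" number tells which), for a name from the list of things; names that differ only in an ending like _2 or _b are one class to them, and where a whole thing is asked for, a point or a joint stands for the part that bears it (a point fixed in the world has none). Each returns a list of dicts, best first, with "conf" (0 to 1); they miss things now and then, are a little off and sometimes report something else, mostly with a low value. They report only what shows in the picture. A call takes as long as a camera call. They do not tell look-alikes from the thing itself.
- viewer.look_for(target, picture): "uv" ([column, row] in pixels, amid what is visible of it).
- viewer.place_of(target, picture): "uv" ([column, row] in pixels: a listed point, or the origin of a listed thing).
The state is a dict: "time": time; "q": joint angles; "qd": joint speeds; "effort": joint torques, N m; "ee_pos": TCP position; "tcp_rot": TCP orientation; "wrist_force": force on the tool from outside, world axes, zero at the start; "torque": the same for the moment, N m; "grip_width": finger opening in m.
Only numpy, scipy, OpenCV 4.12 (cv2) and the standard library are available. Lean on these libraries where they do the work, as an engineer would, in place of code of your own. Each camera call takes 0.05 s, during which the arm holds its last target. There are 200 camera calls.

### The job

Get the dish brush ready for washing up: pick it up by its handle, dip its bristles well down into the steel bowl, then press the bristles down on the middle of the soap pump's top until it is fully down and hold it there for a moment. Finally stand the brush upright, bristles down, in the middle of the plate and let go of it there without dropping it. Do not shove or upset the crockery or any of the other things on the worktop.

Things in the scene. Friction and masses are not known exactly. Their poses are not given: they have to be found in the camera images.
- brush: Round wooden dish brush standing upright on its bristles in the small dish, 88 mm tall. Origin: centre of the bristle ends (underside); z runs up along the handle. Bristles 53 mm across from 0 to 25 mm, round wooden head 58 mm across from 25 to 36 mm, tapering until 42 mm, then a plain round handle 30 mm across from 42 to 88 mm. About 110 g.
- dish: Small round dark wooden dish in which the brush stands at the start: 86 mm across, 13 mm high, inner floor 4 mm above its underside, inner floor about 64 mm across. Loose. Origin: centre of its underside, z up.
- bowl: Open steel bowl, 124 mm across the rim, 66 mm high, wall 4 mm, narrowing downwards. Loose, 450 g. Origin: centre of its underside, z up.
- bowl_rim (a point): Centre of the bowl's mouth, at the height of its rim (66 mm above the worktop).
- soap_pump: Press-top soap pump, fixed to the worktop: grey round body 92 mm across and 70 mm high, with a round steel press dish (82 mm across) on a stem above it. Origin: centre of its underside, z up.
- soap_top (a point): Centre of the inner floor of the pump's press dish, which moves with it: 102 mm above the worktop when up, 87 mm when fully down. The floor is about 66 mm across inside a raised edge 5 mm high.
- soap_plunger (a joint): Travel of the press dish straight down, in m: 0 up (at rest), 0.015 fully down. A spring pushes it back up; it takes about 4 N to start and 12 N to hold it fully down.
- plate: Round blue side plate, 184 mm across, 16 mm high; its flat inner floor is 5 mm above its underside and about 112 mm across. Loose, 450 g. Origin: centre of its underside, z up.
- mug: Bystander: white mug with a handle, 78 mm across, 90 mm high. Origin: centre of its underside.
- jar: Bystander: closed glass jar, 68 mm across, 100 mm high. Origin: centre of its underside.
- spoon: Bystander: steel spoon lying flat, 150 mm long along its x axis. Origin: under its middle.
There are look-alikes about, which are no part of the job. Leave any purple look-alike of the bowl alone.

How it is judged:
By the outcome, as a careful person would: the job done as asked, in the order asked, and still so for the second after the job is handed in, with the robot touching nothing.
It also fails if it takes over 64 s, if anything falls off the work surface, if the arm or the gripper's body presses on something with over 40 N, if the wrist force passes 120 N, or if a joint passes its speed limit or range.

## Working session

There is one attempt and no reset: what is moved stays moved. The work goes in short steps, Python scripts to look and compute and a tool call to move; the robot and the scene stay as the last step left them, time stands still between calls to the robot, and variables do not carry over. Pictures are saved under pics/ and viewed, about 8 in all and at most 12, crops included, and the job is handed in when it is done.

Besides the shell and the picture viewer there is one more tool, called after "Emit:" as name([rows], argument=value, ...), one row to a line, values as JSON. servo_tool: Moves the arm, as the interface text tells. Its arguments: {"type":"object","properties":{"travel":{"type":"array","items":{"type":"array","items":{"type":"number"}}},"twist":{"type":"array","items":{"type":"number"}},"gripper":{"type":"number"},"squeeze":{"type":"number"}},"required":["travel","twist"]}

```bash
ls; mkdir -p pics; cat > h.py <<'E'
import numpy as np, cv2
from cell import readout, viewer, r
def cam(p):
    R=cv2.Rodrigues(np.array(p["rvec"],float))[0]; return R,np.array(p["tvec"],float).ravel()
def slopes(p,uv):
    K=np.array(p["mtx"],float)
    return cv2.undistortPoints(np.array(uv,float).reshape(-1,1,2),K,np.array([p["k1"],0,0,0,0.])).reshape(-1,2)
def onplane(p,uv,z):
    R,t=cam(p); s=slopes(p,uv); d=np.c_[s,np.ones(len(s))]@R; c=-R.T@t
    return c+d*((z-c[2])/d[:,2])[:,None]
def cloud(p):
    v,u=np.mgrid[0:480,0:640]; s=slopes(p,np.c_[u.ravel(),v.ravel()])
    z=p["range_z"].ravel()[:,None].astype(float); R,t=cam(p)
    P=(np.c_[s,np.ones(len(s))]*z-t)@R; P[z[:,0]==0]=np.nan
    return P.reshape(480,640,3)
def save(p,n): cv2.imwrite("pics/"+n,cv2.cvtColor(p["frame"],cv2.COLOR_RGB2BGR))
E
python3 - <<'E'
from h import *
H=dict(brush=0.009,dish=0,bowl=0,bowl_rim=.066,soap_pump=0,soap_top=.102,plate=0,mug=0,jar=0,spoon=0)
o=readout.get_obs();print({k:np.round(v,3).tolist() for k,v in o.items()})
for n in("top","side"):
    p=viewer.get_image(n); save(p,n+"0.png"); R,t=cam(p); print(n,"cam at",-R.T@t)
    for k,z in H.items():
        if k=="brush": z=.004
        for d in viewer.place_of(k,p)[:4]:
            print(k,round(d["conf"],2),np.round(d["uv"]),np.round(onplane(p,d["uv"],z)[0],3))
E
```

```text
pics
{'time': 0.0, 'q': [0.94, 0.246, 1.559, 0.0, 1.339, -0.174], 'qd': [0.001, -0.001, -0.001, 0.0, 0.001, -0.0], 'effort': [-0.004, -42.95, -32.613, -0.0, 0.005, 0.0], 'ee_pos': [0.286, 0.583, 0.23], 'tcp_rot': [-1.745, 1.569, -2.202], 'wrist_force': [0.409, -0.161, -0.133], 'torque': [0.012, -0.007, 0.054], 'grip_width': 0.085}
top cam at [0.25892027 0.07587696 1.27643037]
brush 0.93 [359. 257.] [ 0.457 -0.027  0.004]
brush 0.59 [252. 166.] [0.721 0.274 0.004]
dish 0.92 [359. 253.] [ 0.468 -0.028  0.   ]
bowl 0.93 [228. 260.] [0.451 0.333 0.   ]
bowl 0.81 [164. 263.] [0.443 0.508 0.   ]
bowl 0.67 [222. 332.] [0.257 0.344 0.   ]
bowl_rim 0.68 [220. 332.] [0.256 0.333 0.066]
bowl_rim 0.62 [224. 255.] [0.455 0.331 0.066]
bowl_rim 0.59 [160. 263.] [0.433 0.498 0.066]
soap_pump 0.78 [468. 249.] [ 0.479 -0.332  0.   ]
soap_top 0.77 [480. 246.] [ 0.469 -0.331  0.102]
plate 0.94 [348. 181.] [0.675 0.001 0.   ]
mug 0.94 [471. 166.] [ 0.722 -0.358  0.   ]
jar 0.88 [250. 168.] [0.716 0.279 0.   ]
jar 0.64 [468. 251.] [ 0.474 -0.33   0.   ]
spoon 0.61 [288. 271.] [0.42  0.166 0.   ]
side cam at [ 0.39413856 -1.16747249  0.9929981 ]
brush 0.73 [319. 296.] [ 0.469 -0.029  0.004]
dish 0.48 [313. 298.] [ 0.453 -0.031  0.   ]
bowl 0.95 [302. 223.] [0.442 0.339 0.   ]
bowl 0.93 [295. 196.] [0.424 0.514 0.   ]
bowl_rim 0.95 [246. 207.] [0.266 0.345 0.066]
bowl_rim 0.6 [306. 207.] [0.456 0.334 0.066]
bowl_rim 0.57 [296. 178.] [0.432 0.525 0.066]
soap_pump 0.93 [330. 385.] [ 0.473 -0.331  0.   ]
soap_top 0.61 [326. 351.] [ 0.465 -0.325  0.102]
plate 0.96 [396. 289.] [ 0.685 -0.012 -0.   ]
mug 0.73 [438. 385.] [ 0.716 -0.352  0.   ]
mug 0.41 [390. 230.] [0.719 0.273 0.   ]
jar 0.93 [391. 232.] [0.721 0.262 0.   ]
spoon 0.57 [303. 252.] [0.436 0.181 0.   ]
```

View pics/top0.png

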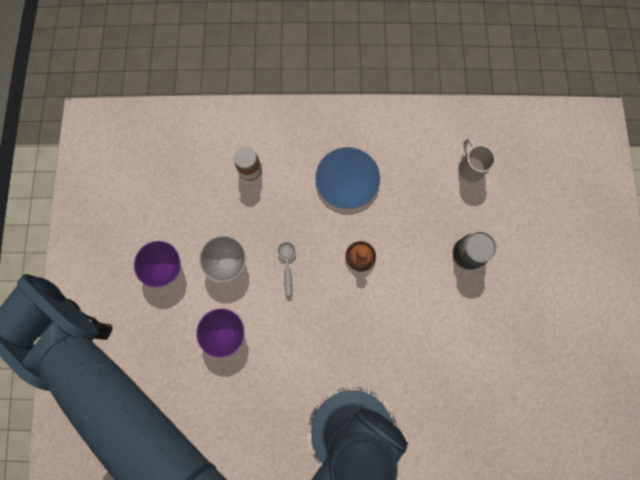

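View pics/side0.png

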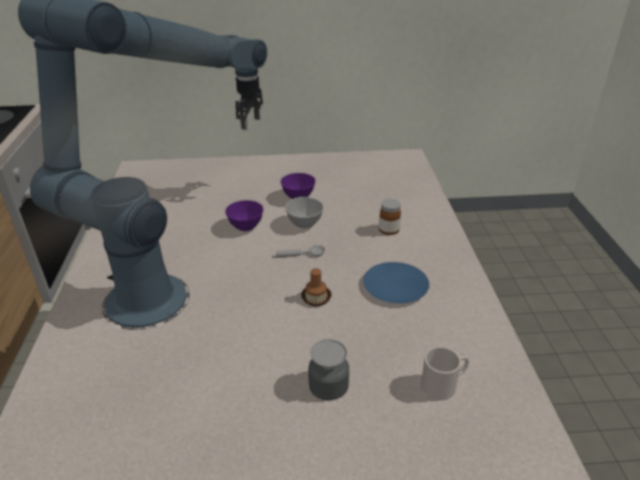

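The only brush is at top (360,256) / side (316,288). The 0.59 "brush" hit at (252,166) is the jar. The steel bowl is at top (222,259), with purple look-alikes at (158,264) and (220,332). The pump is at (475,248), plate at (348,179), mug at (480,158) and spoon at (287,268). I'll refine these with depth and check the brush in a crop.

```bash
cat >> h.py <<'E'
from scipy.optimize import least_squares
def circ(P):
    f=lambda x:np.hypot(P[:,0]-x[0],P[:,1]-x[1])-x[2]
    s=least_squares(f,[*P[:,:2].mean(0),.05],loss="soft_l1",f_scale=.002); return s.x
def region(p,c,rad,z0,z1):
    C=cloud(p).reshape(-1,3); m=(np.hypot(C[:,0]-c[0],C[:,1]-c[1])<rad)&(C[:,2]>z0)&(C[:,2]<z1); return C[m],m.reshape(480,640)
def enc(p,c,rad,z0,z1):
    P,m=region(p,c,rad,z0,z1)
    if len(P)<5: return len(P)
    (x,y),R=cv2.minEnclosingCircle(P[:,:2].astype(np.float32)); return np.round([len(P),x,y,R,*np.median(P,0)],4)
from scipy.spatial.transform import Rotation as Ro
def totool(d):
    o=readout.get_obs(); return Ro.from_euler("xyz",o["tcp_rot"]).as_matrix().T@np.array(d)
E
python3 - <<'E'
from h import *
p=viewer.get_image("top"); s=viewer.get_image("side")
for n,q in(("top",p),("side",s)):
  print(n)
  print("handle",enc(q,(.465,-.028),.05,.075,.11)); print("head",enc(q,(.465,-.028),.06,.03,.05))
  print("bowlrim",enc(q,(.455,.333),.085,.058,.08))
  print("soap",enc(q,(.468,-.33),.07,.095,.12))
  print("plate",enc(q,(.68,-.005),.12,.010,.03)); print("platefloor",enc(q,(.68,-.005),.05,-.01,.03))
  print("jar",enc(q,(.718,.27),.06,.09,.12))
print(Ro.from_euler("xyz",readout.get_obs()["tcp_rot"]).as_matrix().round(4))
a=cv2.resize(p["frame"][215:300,310:410],None,fx=4,fy=4); b=cv2.resize(s["frame"][250:335,270:370],None,fx=4,fy=4)
cv2.imwrite("pics/crop.png",cv2.cvtColor(np.hstack([a,b]),cv2.COLOR_RGB2BGR))
E
```

```text
top
handle [ 1.110e+02  4.579e-01 -2.930e-02  1.490e-02  4.568e-01 -2.830e-02
  9.200e-02]
head [ 2.320e+02  4.583e-01 -2.840e-02  2.920e-02  4.504e-01 -2.370e-02
  4.290e-02]
bowlrim [3.310e+02 4.466e-01 3.352e-01 6.170e-02 4.552e-01 3.475e-01 6.480e-02]
soap [ 7.780e+02  4.678e-01 -3.303e-01  4.250e-02  4.680e-01 -3.325e-01
  1.028e-01]
plate [ 1.083e+03  6.813e-01 -1.270e-02  1.063e-01  6.905e-01 -1.100e-03
  1.340e-02]
platefloor [ 9.330e+02  6.800e-01 -5.000e-03  5.010e-02  6.795e-01 -5.500e-03
  5.000e-03]
jar [3.850e+02 7.129e-01 2.779e-01 3.130e-02 7.106e-01 2.776e-01 9.970e-02]
side
handle [ 1.200e+02  4.621e-01 -3.020e-02  1.800e-02  4.611e-01 -3.600e-02
  8.980e-02]
head [ 2.190e+02  4.602e-01 -3.140e-02  2.980e-02  4.602e-01 -4.510e-02
  4.300e-02]
bowlrim [2.440e+02 4.513e-01 3.356e-01 6.750e-02 4.508e-01 3.474e-01 6.400e-02]
soap [ 8.370e+02  4.701e-01 -3.307e-01  4.230e-02  4.695e-01 -3.281e-01
  1.036e-01]
plate [ 8.710e+02  6.935e-01 -2.300e-03  1.023e-01  6.924e-01  2.020e-02
  1.400e-02]
platefloor [ 6.560e+02  6.803e-01 -5.000e-03  4.980e-02  6.801e-01 -5.700e-03
  6.200e-03]
jar [2.120e+02 7.175e-01 2.750e-01 3.310e-02 7.143e-01 2.697e-01 1.005e-01]
[[-0.      0.441   0.8975]
 [-0.      0.8975 -0.441 ]
 [-1.     -0.      0.    ]]
```

View pics/crop.png

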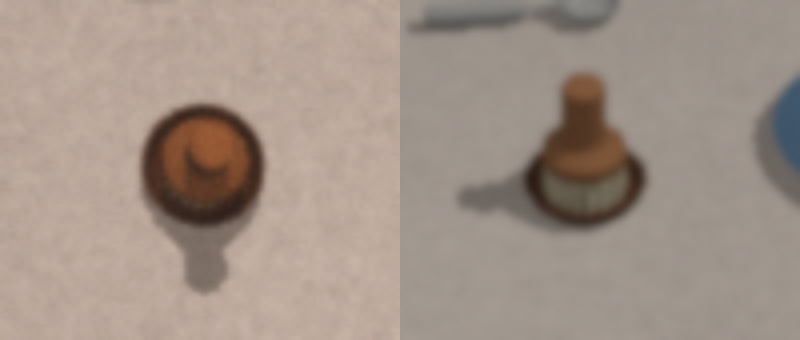

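The crop shows the round wooden brush with bristles in its dark dish, at top (360,254), so the choice is right. Now I'll move over it.

Emit:
servo_tool([
  [0,-0.0364,0.0327],
  [0,-0.0728,0.0654],
  [0,-0.1092,0.0981],
  [0,-0.1456,0.1308],
  [0,-0.182,0.1635],
  [0,-0.2184,0.1962],
  [0,-0.2548,0.2289],
  [0,-0.2912,0.2616],
  [0,-0.3276,0.2943],
  [0,-0.364,0.327],
], twist=[0,0,0,0,0,0,0,0,0,0], gripper=1, squeeze=70)

```text
time: 2.2
ee_pos: [0.4198, 0.1106, 0.2317]
tcp_rot: [0.504, 1.569, 0.047]
wrist_force: [0.4, 0.1, -0.0]
grip_width: 0.0855
```

Emit:
servo_tool([
  [0,-0.0364,0.0327],
  [0,-0.0728,0.0654],
  [0,-0.1094,0.0984],
  [0,-0.1094,0.0984],
  [0.03,-0.1094,0.0984],
  [0.06,-0.1094,0.0984],
  [0.09,-0.1094,0.0984],
  [0.1,-0.1094,0.0984],
  [0.1,-0.1094,0.0984],
  [0.1,-0.1094,0.0984],
], twist=[0,0,0,0,0,0,0,0,0,0])

```text
time: 3.2
ee_pos: [0.4606, -0.0291, 0.1326]
tcp_rot: [0.159, 1.569, -0.298]
wrist_force: [0.1, 0.5, 1.0]
grip_width: 0.0851
```

Emit:
servo_tool([
  [0.03,0,0],
  [0.055,0,0],
  [0.072,0,0],
  [0.078,0,0],
  [0.078,0,0],
  [0.078,0,0],
], twist=[0,0,0,0,0,0])

```text
time: 3.8
ee_pos: [0.461, -0.0295, 0.0549]
tcp_rot: [0.147, 1.568, -0.31]
wrist_force: [0.8, 0.0, -0.2]
grip_width: 0.0855
```

```bash
python3 - <<'E'
from h import *
o=readout.get_obs(); print(o["ee_pos"],o["wrist_force"],Ro.from_euler("xyz",o["tcp_rot"]).as_matrix().round(3))
s=viewer.get_image("side"); t=viewer.get_image("top")
for q in (t,s):
  C=cloud(q); f=q["frame"].astype(int)
  m=(f[...,2]>f[...,0]+35)&(np.hypot(C[...,0]-.68,C[...,1]+.005)<.13)
  cs,_=cv2.findContours(m.astype(np.uint8),cv2.RETR_EXTERNAL,cv2.CHAIN_APPROX_NONE); c=max(cs,key=len)[:,0]
  print("plate rim",circ(onplane(q,c,.012)).round(4),len(c))
a=cv2.resize(s["frame"][210:320,250:390],None,fx=4,fy=4)
cv2.imwrite("pics/grasp.png",cv2.cvtColor(a,cv2.COLOR_RGB2BGR))
E
```

```text
[ 0.46104968 -0.02949675  0.05489767] [ 0.8132214   0.04519556 -0.2083696 ] [[ 0.003  0.441  0.898]
 [-0.001  0.898 -0.441]
 [-1.     0.     0.003]]
plate rim [0.6827 0.0015 0.0877] 174
plate rim [0.6851 0.006  0.0842] 147
```

View pics/grasp.png

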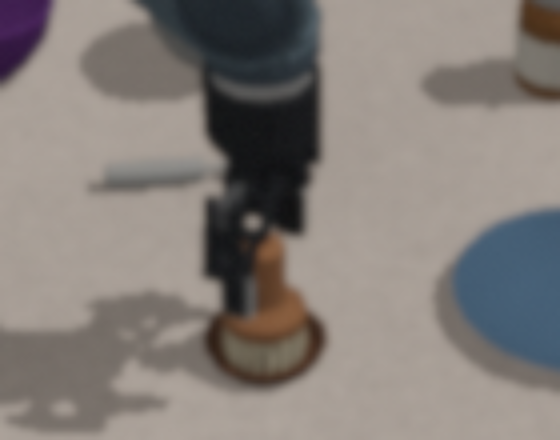

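The fingers straddle the handle (crop 265,250) just above the head. I'll close, then lift.

Emit:
servo_tool([
  [0,0,0],
  [0,0,0],
  [0,0,0],
  [0,0,0],
  [0,0,0],
  [0,0,0],
  [0,0,0],
  [0,0,0],
  [0,0,0],
  [0,0,0],
], twist=[0,0,0,0,0,0,0,0,0,0], gripper=-1, squeeze=70)

```text
time: 4.9
ee_pos: [0.46, -0.0292, 0.0536]
tcp_rot: [0.274, 1.57, -0.183]
wrist_force: [-0.2, 0.7, 4.6]
grip_width: 0.0282
```

Emit:
servo_tool([
  [-0.01,0,0],
  [-0.025,0,0],
  [-0.05,0,0],
  [-0.08,0,0],
  [-0.11,0,0],
  [-0.14,0,0],
  [-0.14,0,0],
  [-0.14,0,0],
], twist=[0,0,0,0,0,0,0,0])

```text
time: 5.7
ee_pos: [0.4594, -0.0291, 0.1932]
tcp_rot: [-0.455, 1.571, -0.912]
wrist_force: [-0.6, 1.1, -2.5]
grip_width: 0.0287
```

```bash
python3 - <<'E'
from h import *
o=readout.get_obs(); print(o["ee_pos"],o["wrist_force"],o["grip_width"],Ro.from_euler("xyz",o["tcp_rot"]).as_matrix().round(4).tolist())
s=viewer.get_image("side"); t=viewer.get_image("top")
for q in (t,s):
  C=cloud(q); f=q["frame"].astype(int)
  m=(f[...,2]>f[...,0]+35)&(np.hypot(C[...,0]-.68,C[...,1]+.005)<.13)
  cs,_=cv2.findContours(m.astype(np.uint8),cv2.RETR_EXTERNAL,cv2.CHAIN_APPROX_NONE); c=max(cs,key=len)[:,0]
  print("plate rim",circ(onplane(q,c,.012)).round(4),len(c), viewer.place_of("plate",q)[:1])
a=cv2.resize(s["frame"][150:320,250:460],None,fx=3,fy=3)
cv2.imwrite("pics/lift.png",cv2.cvtColor(a,cv2.COLOR_RGB2BGR))
E
```

```text
[ 0.45938274 -0.02910464  0.19320008] [-0.63206946  1.14330065 -2.53517523] 0.028664185284863402 [[0.0002, 0.4411, 0.8975], [-0.0002, 0.8975, -0.4411], [-1.0, -0.0001, 0.0002]]
plate rim [0.6866 0.0036 0.0849] 206 [{'uv': [345.2, 179.5], 'conf': 0.81}]
plate rim [0.6852 0.006  0.0842] 146 [{'uv': [397.6, 287.9], 'conf': 0.94}]
```

View pics/lift.png

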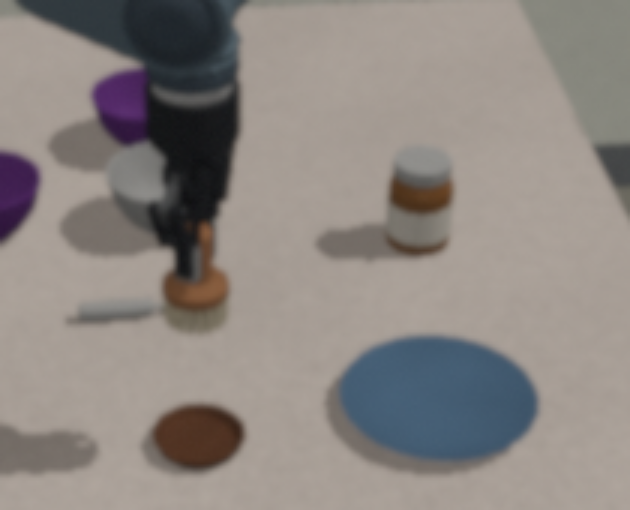

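Lifted cleanly: the brush is upright in the gripper (crop 195,290) and the dish stayed put (197,435). Next is the bowl.

Emit:
servo_tool([
  [0,0.02,-0.0104],
  [0,0.06,-0.0312],
  [0,0.1,-0.0521],
  [0,0.14,-0.0729],
  [0,0.18,-0.0937],
  [0,0.22,-0.1146],
  [0,0.26,-0.1354],
  [0,0.3,-0.1562],
  [0,0.322,-0.1677],
  [0,0.322,-0.1677],
], twist=[0,0,0,0,0,0,0,0,0,0])

```text
time: 6.9
ee_pos: [0.45, 0.3362, 0.1918]
tcp_rot: [-2.451, 1.568, -2.904]
wrist_force: [0.1, -1.2, -1.2]
grip_width: 0.0285
```

Emit:
servo_tool([
  [0,0,0],
  [0,0,0],
  [0.01,0,0],
  [0.03,0,0],
  [0.03,0,0],
], twist=[0,0,0,0,0])

```text
time: 7.4
ee_pos: [0.4493, 0.3319, 0.1598]
tcp_rot: [-2.233, 1.564, -2.691]
wrist_force: [-0.0, 0.0, -2.1]
grip_width: 0.0281
```

```bash
python3 - <<'E'
from h import *
o=readout.get_obs(); print(o["ee_pos"],o["wrist_force"],o["grip_width"])
s=viewer.get_image("side"); t=viewer.get_image("top")
e=o["ee_pos"]
for q in(t,s): 
  C=cloud(q); f=q["frame"].astype(int); m=(f[...,0]>f[...,2]+40)&(np.hypot(C[...,0]-e[0],C[...,1]-e[1])<.06)&(C[...,2]>.08)
  P=C[m]; print("brush",len(P),P.mean(0) if len(P) else"", enc(q,(.452,.334),.085,.058,.08), [np.round(onplane(q,d["uv"],.066)[0],3) for d in viewer.place_of("bowl_rim",q)])
a=cv2.resize(s["frame"][130:260,230:400],None,fx=3,fy=3);b=cv2.resize(t["frame"][190:320,140:270],None,fx=3,fy=3)
cv2.imwrite("pics/bowl.png",cv2.cvtColor(np.hstack([a,b])[:, :800],cv2.COLOR_RGB2BGR))
E
```

```text
[0.44934724 0.33194044 0.15980402] [-0.02728525  0.04273187 -2.05695908] 0.028118784247752427
brush 0  [1.190e+02 4.497e-01 3.222e-01 5.970e-02 4.679e-01 2.896e-01 6.500e-02] [array([0.429, 0.502, 0.066]), array([0.451, 0.337, 0.066])]
brush 148 [0.45393018 0.31521811 0.15693002] [2.240e+02 4.513e-01 3.323e-01 6.500e-02 4.522e-01 3.345e-01 6.400e-02] [array([0.429, 0.498, 0.066]), array([0.444, 0.32 , 0.066]), array([0.261, 0.335, 0.066])]
```

View pics/bowl.png

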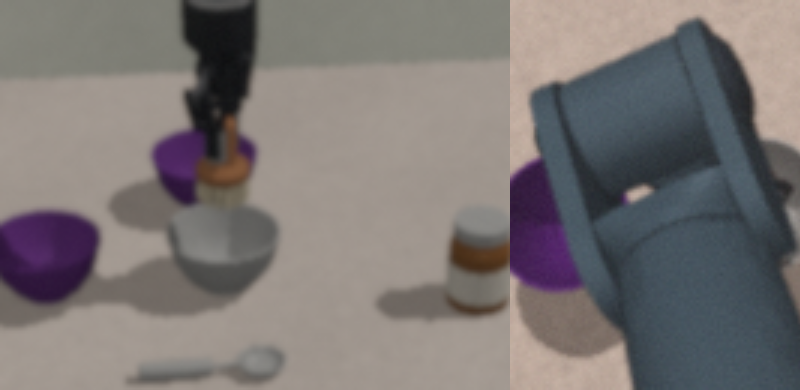

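The brush is centred over the steel bowl in side crop (222,180), with the purple bowls clear. I'll dip it now.

Emit:
servo_tool([
  [0.02,0,0],
  [0.04,0,0],
  [0.06,0,0],
  [0.075,0,0],
  [0.084,0,0],
  [0.088,0,0],
  [0.088,0,0],
  [0.088,0,0],
  [0.088,0,0],
], twist=[0,0,0,0,0,0,0,0,0])

```text
time: 8.5
ee_pos: [0.4519, 0.3342, 0.0763]
tcp_rot: [0.894, 1.569, 0.437]
wrist_force: [-0.2, 0.3, -1.8]
grip_width: 0.0285
```

Emit:
servo_tool([
  [0,0,0],
  [0,0,0],
  [-0.02,0,0],
  [-0.05,0,0],
  [-0.08,0,0],
  [-0.11,0,0],
  [-0.128,0,0],
  [-0.128,0,0],
], twist=[0,0,0,0,0,0,0,0])

```text
time: 9.3
ee_pos: [0.453, 0.3347, 0.207]
tcp_rot: [0.89, 1.564, 0.433]
wrist_force: [0.1, 0.6, -1.4]
grip_width: 0.0287
```

```bash
python3 - <<'E'
from h import *
o=readout.get_obs(); e=o["ee_pos"]; print(e,o["wrist_force"],o["grip_width"])
print("to pump hover", totool(np.array([.469,-.3305,.20])-e))
E
```

```text
[0.45302586 0.33470486 0.20698115] [ 0.11948103  0.58443509 -1.41604652] 0.028659685076308884
to pump hover [ 0.00510746 -0.59000432  0.30768528]
```

Emit:
servo_tool([
  [0,-0.02,0.0105],
  [0,-0.06,0.0314],
  [0,-0.1,0.0524],
  [0,-0.14,0.0733],
  [0,-0.18,0.0943],
  [0,-0.22,0.1152],
  [0,-0.26,0.1362],
  [0,-0.3,0.1571],
  [0,-0.34,0.1781],
  [0,-0.38,0.199],
], twist=[0,0,0,0,0,0,0,0,0,0])

```text
time: 10.3
ee_pos: [0.4612, -0.0965, 0.2018]
tcp_rot: [3.073, 1.569, 2.616]
wrist_force: [1.4, -0.3, -2.0]
grip_width: 0.0285
```

Emit:
servo_tool([
  [0,-0.04,0.0209],
  [0,-0.08,0.0419],
  [0,-0.12,0.0628],
  [0,-0.16,0.0838],
  [0,-0.19,0.0995],
  [0,-0.209,0.1094],
  [0,-0.209,0.1094],
  [0,-0.209,0.1094],
  [0,-0.209,0.1094],
], twist=[0,0,0,0,0,0,0,0,0])

```text
time: 11.2
ee_pos: [0.4679, -0.3295, 0.2023]
tcp_rot: [2.679, 1.569, 2.223]
wrist_force: [0.7, -0.2, -1.0]
grip_width: 0.0285
```

```bash
python3 - <<'E'
from h import *
o=readout.get_obs(); e=o["ee_pos"]; print(e,o["wrist_force"],o["grip_width"])
s=viewer.get_image("side"); t=viewer.get_image("top")
for q in(t,s):
  C=cloud(q); f=q["frame"].astype(int); near=np.hypot(C[...,0]-e[0],C[...,1]-e[1])<.06
  m=(f[...,0]>f[...,2]+40)&near&(C[...,2]>.13)
  P=C[m]; print("brush wood",len(P),P.mean(0) if len(P) else"",P.min(0) if len(P) else "",P.max(0) if len(P) else ""); print("pump",enc(q,(.468,-.33),.07,.095,.115))
  print("bristle",enc(q,e,.05,.135,.172))
  f=q["frame"].astype(int); m=(f[...,2]>f[...,0]+35)&(np.hypot(C[...,0]-.68,C[...,1]+.005)<.14)&(C[...,2]<.04)
  cs,_=cv2.findContours(m.astype(np.uint8),cv2.RETR_EXTERNAL,cv2.CHAIN_APPROX_NONE); c=max(cs,key=len)[:,0]
  print("plate rim",circ(onplane(q,c,.015)).round(4),"bbox",c.min(0),c.max(0),onplane(q,np.array(cv2.fitEllipse(c)[0])[None],.012))
a=cv2.resize(s["frame"][270:410,260:420],None,fx=5,fy=4)
cv2.imwrite("pics/pump.png",cv2.cvtColor(a,cv2.COLOR_RGB2BGR))
E
```

```text
[ 0.46792028 -0.32947802  0.20230505] [ 0.74475297 -0.21587394 -0.98497236] 0.02848233982766344
brush wood 17 [ 0.46801038 -0.30325675  0.18748259] [ 0.46257626 -0.3067494   0.18014088] [ 0.47403969 -0.30013753  0.19322906]
pump [ 2.080e+02  4.770e-01 -3.144e-01  3.480e-02  4.786e-01 -3.084e-01
  1.029e-01]
bristle [ 2.300e+01  4.709e-01 -3.061e-01  1.150e-02  4.706e-01 -3.040e-01
  1.627e-01]
plate rim [0.6816 0.0019 0.0876] bbox [316 148] [378 208] [[0.68135706 0.00182261 0.012     ]]
brush wood 378 [ 0.47151468 -0.34413113  0.19977861] [ 0.44243964 -0.37606528  0.17934836] [ 0.49516392 -0.31676076  0.2795061 ]
pump [ 7.440e+02  4.689e-01 -3.297e-01  4.230e-02  4.692e-01 -3.315e-01
  1.034e-01]
bristle [ 1.550e+02  4.684e-01 -3.349e-01  2.720e-02  4.663e-01 -3.501e-01
  1.628e-01]
plate rim [0.6842 0.0022 0.0842] bbox [364 263] [427 301] [[0.68481714 0.00214316 0.012     ]]
```

View pics/pump.png

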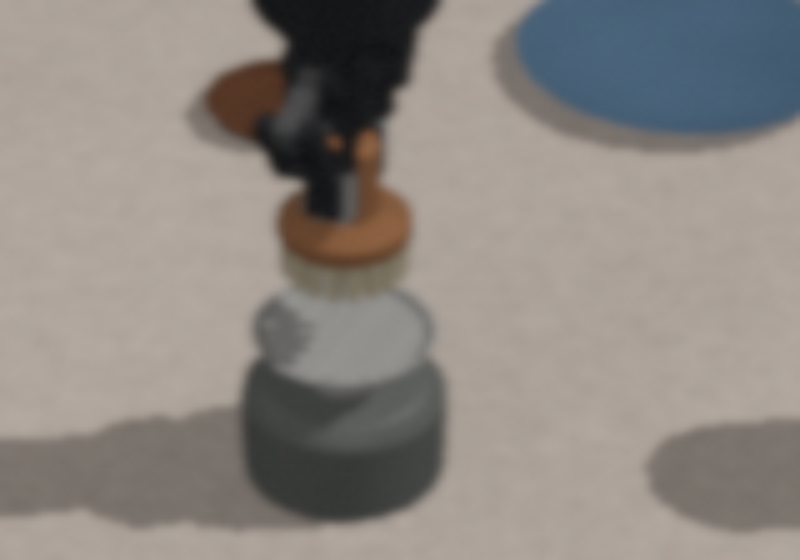

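The brush is centred over the pump dish (crop 345,290 above 345,335). I'll press in steps and watch the force.

Emit:
servo_tool([
  [0.02,0,0],
  [0.035,0,0],
  [0.045,0,0],
  [0.05,0,0],
  [0.053,0,0],
  [0.056,0,0],
  [0.059,0,0],
  [0.062,0,0],
  [0.062,0,0],
  [0.062,0,0],
], twist=[0,0,0,0,0,0,0,0,0,0])

```text
time: 12.3
ee_pos: [0.4688, -0.3312, 0.1426]
tcp_rot: [-0.206, 1.569, -0.663]
wrist_force: [-1.2, 3.1, 6.7]
grip_width: 0.0285
```

Emit:
servo_tool([
  [0.002,0,0],
  [0.004,0,0],
  [0.004,0,0],
  [0.004,0,0],
  [0.004,0,0],
], twist=[0,0,0,0,0])

```text
time: 12.8
ee_pos: [0.4689, -0.3314, 0.1391]
tcp_rot: [-0.284, 1.569, -0.74]
wrist_force: [-1.9, 4.2, 8.3]
grip_width: 0.0284
```

Emit:
servo_tool([
  [0.002,0,0],
  [0.003,0,0],
  [0.004,0,0],
  [0.005,0,0],
  [0.005,0,0],
], twist=[0,0,0,0,0])

```text
time: 13.3
ee_pos: [0.4692, -0.3316, 0.1364]
tcp_rot: [-0.342, 1.569, -0.799]
wrist_force: [-6.5, 6.7, 19.8]
grip_width: 0.0287
```

```bash
python3 - <<'E'
from h import *
o=readout.get_obs(); print(o["ee_pos"],o["wrist_force"])
s=viewer.get_image("side")
print("pump floor/edge",enc(s,(.469,-.33),.05,.075,.105)); P,_=region(s,(.469,-.365),.012,.07,.12); print(np.median(P,0),len(P))
E
```

```text
[ 0.46919911 -0.33156944  0.13639926] [-6.54468232  6.72271025 19.76963539]
pump floor/edge [ 4.330e+02  4.693e-01 -3.322e-01  4.120e-02  4.656e-01 -3.491e-01
  9.020e-02]
[ 0.46941483 -0.35992917  0.08927284] 141
```

The force jumped from 8 to 20 N and the dish surface reads about 0.089 (was 0.103), so the pump has bottomed out. I'll hold for a second and then lift.

Emit:
servo_tool([
  [0.0005,0,0],
  [0.0005,0,0],
  [0.0005,0,0],
  [0.0005,0,0],
  [0.0005,0,0],
  [0.0005,0,0],
  [0.0005,0,0],
  [0.0005,0,0],
  [0.0005,0,0],
  [0.0005,0,0],
], twist=[0,0,0,0,0,0,0,0,0,0])

```text
time: 14.35
ee_pos: [0.4693, -0.3316, 0.1364]
tcp_rot: [-0.355, 1.568, -0.811]
wrist_force: [-7.6, 8.4, 22.4]
grip_width: 0.0283
```

Emit:
servo_tool([
  [-0.003,0,0],
  [-0.008,0,0],
  [-0.014,0,0],
  [-0.022,0,0],
  [-0.035,0,0],
  [-0.05,0,0],
  [-0.065,0,0],
  [-0.065,0,0],
  [-0.065,0,0],
], twist=[0,0,0,0,0,0,0,0,0])

```text
time: 15.25
ee_pos: [0.4683, -0.331, 0.1973]
tcp_rot: [-0.388, 1.57, -0.845]
wrist_force: [-0.2, 0.2, -2.6]
grip_width: 0.0288
```

```bash
python3 - <<'E'
from h import *
for i in range(3):
  s=viewer.get_image("side"); o=readout.get_obs(); e=o["ee_pos"]; print(e,o["wrist_force"],o["grip_width"])
print("to plate", totool(np.array([.683,.002,.20])-e))
C=cloud(s); f=s["frame"].astype(int); near=np.hypot(C[...,0]-e[0],C[...,1]-e[1])<.06
P=C[(f[...,0]>f[...,2]+40)&near&(C[...,2]>.13)]; print("wood",len(P),P.mean(0),P.min(0),"bristle",enc(s,e,.05,.130,.172))
E
```

```text
[ 0.46797497 -0.33066373  0.19647237] [-0.06897988  0.11669642 -1.88672272] 0.028557187314751747
[ 0.46780588 -0.33042451  0.19597701] [-0.7399773  -0.44081611 -1.7270707 ] 0.02815550748497281
[ 0.46776179 -0.33040167  0.19581657] [-0.76345041 -0.76884348 -1.2816785 ] 0.028351429368142805
to plate [-0.00402074  0.39326301  0.04651769]
wood 376 [ 0.4716188  -0.34530411  0.19355085] [ 0.44249555 -0.37686224  0.17286499] bristle [ 2.010e+02  4.683e-01 -3.361e-01  2.710e-02  4.679e-01 -3.526e-01
  1.587e-01]
```

Emit:
servo_tool([
  [0,0.02,0.0024],
  [0,0.065,0.0077],
  [0,0.11,0.013],
  [0,0.155,0.0183],
  [0,0.2,0.0237],
  [0,0.245,0.029],
  [0,0.29,0.0343],
  [0,0.335,0.0396],
  [0,0.375,0.0443],
  [0,0.393,0.0465],
], twist=[0,0,0,0,0,0,0,0,0,0])

```text
time: 16.4
ee_pos: [0.684, 0.0046, 0.1956]
tcp_rot: [3.041, 1.569, 2.587]
wrist_force: [-0.5, -0.8, -1.7]
grip_width: 0.0285
```

Emit:
servo_tool([
  [0,0,0],
  [0,0,0],
  [0.02,0,0],
  [0.05,0,0],
  [0.08,0,0],
  [0.1,0,0],
  [0.1,0,0],
  [0.1,0,0],
  [0.1,0,0],
], twist=[0,0,0,0,0,0,0,0,0])

```text
time: 17.3
ee_pos: [0.6844, 0.0004, 0.099]
tcp_rot: [0.25, 1.567, -0.208]
wrist_force: [-0.1, -0.4, -1.2]
grip_width: 0.0285
```

```bash
python3 - <<'E'
from h import *
for i in range(2): s=viewer.get_image("side")
o=readout.get_obs(); e=o["ee_pos"]; print(e,o["wrist_force"],o["grip_width"])
C=cloud(s); f=s["frame"].astype(int); near=np.hypot(C[...,0]-e[0],C[...,1]-e[1])<.06
P=C[(f[...,0]>f[...,2]+40)&near&(C[...,2]>.05)]; print("wood",len(P),P.mean(0),P.min(0))
m=(f[...,2]>f[...,0]+35)&(np.hypot(C[...,0]-.68,C[...,1])<.14)&(C[...,2]<.04)
c=max(cv2.findContours(m.astype(np.uint8),cv2.RETR_EXTERNAL,cv2.CHAIN_APPROX_NONE)[0],key=len)[:,0]; c=cv2.convexHull(c)[:,0]
print("plate",circ(onplane(s,c,.015)))
a=cv2.resize(s["frame"][200:330,310:470],None,fx=5,fy=4)
cv2.imwrite("pics/plate.png",cv2.cvtColor(a,cv2.COLOR_RGB2BGR))
E
```

```text
[0.68437811 0.00082782 0.09893103] [-0.57405395  0.28195638 -1.45480475] 0.028268604712900526
wood 171 [ 0.68511808 -0.01533611  0.09112612] [ 0.65946862 -0.03345467  0.07815109]
plate [0.68492399 0.00212248 0.08502135]
```

View pics/plate.png

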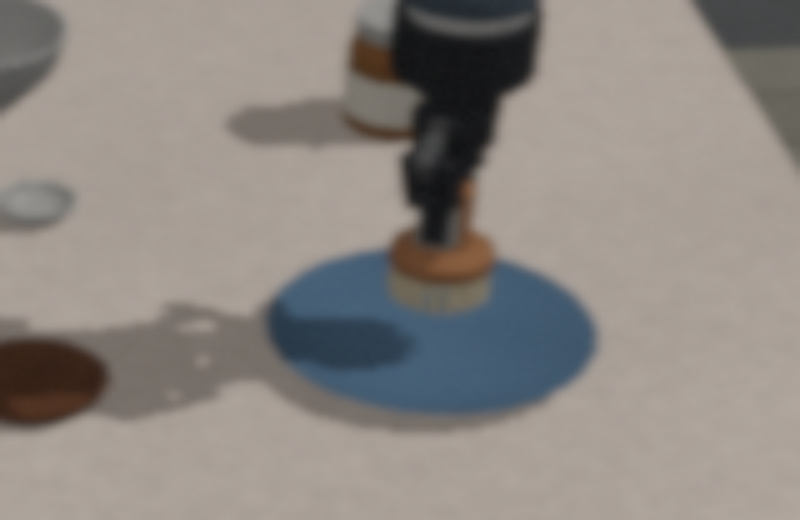

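The brush is upright over the plate's middle (crop 440,290; plate centre about 433,330). I'll lower it gently until contact.

Emit:
servo_tool([
  [0.015,0,0],
  [0.028,0,0],
  [0.036,0,0],
  [0.039,0,0],
  [0.04,0,0],
  [0.041,0,0],
  [0.042,0,0],
  [0.042,0,0],
  [0.042,0,0],
], twist=[0,0,0,0,0,0,0,0,0])

```text
time: 18.3
ee_pos: [0.6835, 0.0013, 0.0551]
tcp_rot: [0.247, 1.57, -0.21]
wrist_force: [-0.1, 0.0, -1.7]
grip_width: 0.0284
```

Emit:
servo_tool([
  [0.0005,0,0],
  [0.001,0,0],
  [0.0015,0,0],
  [0.0015,0,0],
  [0.0015,0,0],
], twist=[0,0,0,0,0])

```text
time: 18.8
ee_pos: [0.6837, 0.0013, 0.0546]
tcp_rot: [-0.006, 1.57, -0.463]
wrist_force: [-1.9, -0.0, 5.3]
grip_width: 0.0287
```

There is contact (z force went from −1.7 to +5.3 N). I'll ease off slightly, open and retreat straight up.

Emit:
servo_tool([
  [-0.0005,0,0],
  [-0.0005,0,0],
  [-0.0005,0,0],
], twist=[0,0,0], squeeze=20)

```text
time: 19.1
ee_pos: [0.6837, 0.0013, 0.0546]
tcp_rot: [0.147, 1.57, -0.31]
wrist_force: [-1.7, 0.6, 5.5]
grip_width: 0.0285
```

Emit:
servo_tool([
  [0,0,0],
  [0,0,0],
  [0,0,0],
  [0,0,0],
  [0,0,0],
  [0,0,0],
  [0,0,0],
  [0,0,0],
], twist=[0,0,0,0,0,0,0,0], gripper=0.6)

```text
time: 19.9
ee_pos: [0.6833, 0.0013, 0.0538]
tcp_rot: [0.362, 1.571, -0.095]
wrist_force: [-0.2, -0.4, -0.2]
grip_width: 0.0684
```

Emit:
servo_tool([
  [-0.008,0,0],
  [-0.02,0,0],
  [-0.04,0,0],
  [-0.065,0,0],
  [-0.095,0,0],
  [-0.13,0,0],
  [-0.16,0,0],
  [-0.18,0,0],
  [-0.18,0,0],
  [-0.18,0,0],
], twist=[0,0,0,0,0,0,0,0,0,0])

```text
time: 20.9
ee_pos: [0.6833, 0.0014, 0.2343]
tcp_rot: [0.276, 1.57, -0.181]
wrist_force: [0.7, -0.3, -0.1]
grip_width: 0.0684
```

```bash
python3 - <<'E'
from h import *
s=viewer.get_image("side"); o=readout.get_obs(); print(o["ee_pos"],o["wrist_force"],o["grip_width"],o["time"])
print("handle top",enc(s,(.684,.001),.05,.08,.11),"head",enc(s,(.684,.001),.06,.033,.05))
for k,z in dict(bowl_rim=.066,soap_top=.102,mug=0,jar=0,spoon=0,dish=0,plate=0,brush=.005).items():
  print(k,[(round(d["conf"],2),np.round(onplane(s,d["uv"],z)[0],3).tolist()) for d in viewer.place_of(k,s)[:3]])
print("bowl",enc(s,(.45,.335),.085,.058,.08),"pump",enc(s,(.468,-.33),.07,.095,.12))
save(s,"end.png")
E
```

```text
[0.68261932 0.00148061 0.23268968] [-0.00040002 -0.01225095 -0.15108256] 0.0686014478775427 20.95
handle top [ 1.010e+02  6.848e-01 -1.300e-03  1.630e-02  6.845e-01 -5.400e-03
  9.270e-02] head [ 1.920e+02  6.849e-01 -9.000e-04  2.940e-02  6.821e-01 -1.380e-02
  4.400e-02]
bowl_rim [(0.87, [0.266, 0.341, 0.066]), (0.83, [0.459, 0.332, 0.066]), (0.64, [0.436, 0.499, 0.066])]
soap_top []
mug [(0.6, [0.716, -0.359, 0.0])]
jar [(0.62, [0.715, 0.281, 0.0]), (0.17, [0.457, -0.037, 0.0])]
spoon [(0.84, [0.439, 0.172, 0.0])]
dish [(0.92, [0.461, -0.044, 0.0])]
plate [(0.92, [0.692, 0.002, -0.0])]
brush [(0.81, [0.69, 0.002, 0.005])]
bowl [2.400e+02 4.507e-01 3.332e-01 6.690e-02 4.494e-01 3.477e-01 6.450e-02] pump [ 8.360e+02  4.701e-01 -3.303e-01  4.260e-02  4.695e-01 -3.278e-01
  1.035e-01]
```

View pics/end.png

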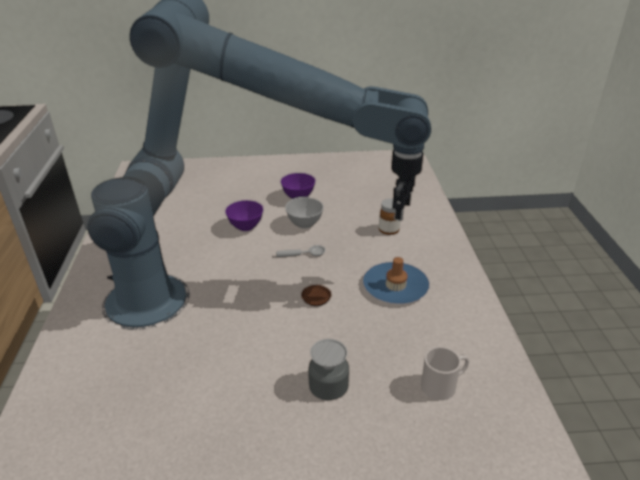

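The brush stands upright in the middle of the plate (397,280), the gripper is clear, and everything else is in place. I'm handing it in.

```bash
python3 -c "
from cell import r
print(r.sign_off())"
```

```text
the job is handed in; nothing more can be done
None
```

The job is done and handed in at about 21 s of the 64 s allowed; the hand-in reports no verdict.

- **Dip:** I picked the brush up by its handle and lowered the bristles to about 39 mm below the steel bowl's rim, without touching the bowl.
- **Pump press:** I pressed the middle of the pump's top until the force jumped to 20–22 N and the press dish measured about 14 mm lower, which matches its stop at 15 mm. I held it there for about 1 s.
- **Placing:** I lowered the brush onto the plate until it touched, with about 7 N of contact force. I then opened the gripper and lifted straight up.

**Last checks:** The brush stands upright at about (0.685, −0.001), with its handle top at 0.093 m as it should be. That is within a few mm of the plate's centre at about (0.684, 0.002). The bowl and pump top measure where they were at the start. The plate, mug, jar, spoon and dish also look unmoved, though the network's positions for some of them differ from the first readings by up to about 15 mm, which I take as its scatter. The pump's press dish came back up. The network did not find the pump's top in the last picture, so I checked it from the depth image instead.

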